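# Load the last cassettes into the tissue processing rack and close its keeper bail

### The arm

A 7-joint arm with a two-finger parallel gripper is mounted at the origin on the work surface. World frame = base frame: x ahead of the robot, y to its left, z up, the work surface at z = 0. Lengths are in m, angles in rad, forces in N, time in s.
With the tool pointing down it reaches from about 0.35 to 0.775 m from the base axis. Payload 3.1 kg.
Tool frame: the origin (TCP) lies at the very end of the fingers, on their centre line; the grasp point (between the pads) lies 19 mm behind it; z points along the fingers, y is the line along which they close (so a half turn about z gives the same grasp; the last joint's range is limited). The gripper opens to 85 mm and grips with 20 to 120 N. Pads are 22 mm wide; open, the fingers measure 114 mm over their backs; the gripper's body (76 mm by 85 mm) begins 54 mm behind the grasp point. The pads swing forward as they close: fully open they stand 13 mm farther back than shut.
Start: joints at [-1.161, 0.311, 0.014, 1.512, -0.004, 1.319, -0.027], TCP at [0.24, 0.495, 0.196] pointing down, gripper open.
Joint ranges: [-2.7, 2.7], [-0.3, 1.91], [-1.27, 1.3], [0.12, 2.57], [-1.44, 4.58], [0.2, 2.03], [-3.05, 3.05]. Speed limits (rad/s): [2.79, 2.79, 3.14, 3.14, 3.14, 3.14, 3.14].

### API

Orientations are given as a unit quaternion [x, y, z, w].
In Python, from plant import ctrl, vision gives the robot as it stands. Calls block until the motion is done:
- ctrl.movep(position, orientation): joint-space move of the TCP to a pose.
- ctrl.move_l(position, max_speed=0.15, rotation=None, f_stop=None): straight line of the TCP; rotation=None keeps the orientation; max_speed is the mean speed in m/s. With f_stop (N) it stops when the force on the tool has changed by that much, and returns True; else False.
- ctrl.movej(angles): joint-space move.
- ctrl.grip(opening, f_grip=None): opening from 0.0 (shut) to 1.0 (fully open); f_grip is the grip in N (None keeps the last); returns when the fingers have stopped.
- ctrl.pause(seconds).
- ctrl.solve_ik(position, orientation): joint angles nearest the present ones, or None.
- vision.grab_frame(name): name is "scene" or "top" or "wrist"; returns the picture (480x640x3 uint8, red, green, blue); there is no depth.
- vision.calibration(name): a dict with "intrinsics" (3x3 intrinsics, pixels), "cam_to_world" (4x4, takes a point from camera to world coordinates). Camera axes: x right, y down, z forward; pixel columns grow to the right and rows downward; lengths in m; the calibration is good to about 2 mm. The wrist camera is an equidistant fisheye: a pixel r from the principal point sees the ray r / f radians off the axis. A picture is of the moment at which its call begins: read the wrist's pose just before it. calibration takes no time and is no camera call; for the wrist camera it gives the pose at the moment of the call.
A pose or a line that the arm cannot do raises ctrl.Unreachable and nothing moves.
- ctrl.finish_job(): hands the job in; it is judged then, once.
Readings, each from a call of its own:
- ctrl.get_t(): time.
- ctrl.get_joint_positions(): joint angles.
- ctrl.get_qd(): joint speeds.
- ctrl.get_effort(): joint torques, N m.
- ctrl.get_tcp_pos(): TCP position.
- ctrl.get_ee_rot(): TCP orientation.
- ctrl.get_contact_force(): force on the tool from outside, world axes, zero at the start.
- ctrl.get_torque(): the same for the moment, N m.
- ctrl.get_width(): opening from 0.0 (shut) to 1.0 (fully open).
- ctrl.get_grasp_force(): force on a finger pad.
Only numpy, scipy, OpenCV 4.12 (cv2) and the standard library are available. Lean on these libraries where they do the work, as an engineer would, in place of code of your own. Each camera call takes 0.05 s, during which the arm holds its last target. There are 200 camera calls.

### The job

Take the two large tissue cassettes from the slanted reading stand and stand each on its plain end, label end up, fully down in one of the two empty slots of the processing rack. Then swing the rack's keeper bail up over the row until it stands upright against its stop, so that nothing can float out. Leave the cassettes already in the rack in their slots, and do not disturb the other things on the bench.

Things in the scene. Friction and masses are not known exactly. Their poses are not given: they have to be found in the camera images.
- cassette1_mid (a point): First cassette to load: flat closed white box of 45 g, 70 long (z), 50 wide (y, parallel sides to grip), 12 thick (x). +z end = label end: its last 10 mm slant on the -x face, thickness 12 to 4, paper writing face; -z end plain. Origin at the centre, 35 from the plain end. Starts on the stand, label end up, leaning back 30 deg; +x face on the backrest. Lifts straight up.
- cassette2_mid (a point): Second cassette to load: same shape, size, axes and origin as the first; on another backrest of the stand.
- loaded1_mid (a point): A cassette that already stands in the rack, label end up, loose in its slot (shape, size, axes and origin as the ones to load); it stays.
- loaded2_mid (a point): A cassette that already stands in the rack, label end up, loose in its slot (shape, size, axes and origin as the ones to load); it stays.
- rack: Steel processing rack, fixed; base plate 150 x 70, low end plates 32 high. Origin on the bench under its middle; z up, x along the row (away from the robot), y across, to the left. Four slots at x = -45, -15, 15, 45 mm; two hold a cassette, any two are empty. A wire keeper bail is pivoted at the ends, 20 above the bench, axis along the rack's x through y = 0.
- slot_floor (a point): Middle of the rack at the level of the slot floors, 8 above the bench; rack's axes. Slots run along y, 14.5 wide in x, between ribs 15.5 wide, y -20 to 20, half-round tops 23 above the floor (straight sides 15 high). Wire rails at y = -29 and 29, tops 4 above the floor: play 2 each way in y, 1.2 in x. A cassette stands width along y, centre 35 above the floor when fully down; may lean 9 deg.
- keeper (a joint): Keeper bail of the rack (U of 6 mm wire, cross bar 162 long, 72 from the pivot axis), rad: 0 = upright against its stop, cross bar over the middle of the row, 11 mm above seated cassettes; 1.55 = lying out level to the right (rack's -y). Starts at 1.2 to 1.48. Stiff pivot: stays where it is left; 1 to 2 N at the tab moves it.
- keeper_tab (a point): Grip point on the black tab in the middle of the bail's cross bar, 100 from the pivot axis. The tab is 12 wide along the rack's x (to pinch across), 10 thick, and reaches from 71 to 113 from the pivot axis. It can be pinched from above all the way and turns between the fingers. Axes: the bail's; x = pivot axis, z from pivot to tab.
- stand: Aluminium reading stand, fixed; base plate 90 x 226, 4 high. Three backrests at y = -80, 0, 80 mm, leaning back (+x) 30 deg from vertical, each 22 wide, tops 84 above the bench, with a ledge 22 wide, 25 above the bench. Two hold a cassette (centre 55 above the bench), one is empty. Origin on the bench under the middle ledge; z up, front to the robot (-x).
- slidebox: Bystander, not to be disturbed: closed slide box 85 x 100 x 34; origin at the centre of its underside.
- jar1: Bystander, not to be disturbed: lidded specimen jar, diameter 42, height 58; origin at the centre of its underside.
- jar2: Bystander, not to be disturbed: lidded specimen jar, diameter 48, height 64; origin at the centre of its underside.
- forceps: Bystander, not to be disturbed: steel forceps lying flat, 127 long along its x; origin at the centre of its underside.
- dish: Bystander, not to be disturbed: closed petri dish, diameter 90, height 15; origin at the centre of its underside.
- marker: Bystander, not to be disturbed: marker pen lying, 120 long along its x, 12 thick; origin at the centre of its underside.
- mould: Bystander, not to be disturbed: small open steel embedding mould 42 x 32 x 12; origin at the centre of its underside.
Things that resemble listed ones, but are neither listed nor needed, are in the scene too. What is shaped like the part that bears cassette2_mid but blue is not meant. What is shaped like the part that bears cassette1_mid but purple is not meant.

How it is judged:
By the outcome, as a careful person would: the job done as asked, in the order asked, and still so for the second after the job is handed in, with the robot touching nothing.
It also fails if it takes over 58 s, if anything falls off the work surface, if the arm or the gripper's body presses on something with over 40 N, if the wrist force passes 120 N, or if a joint passes its speed limit or range.

## Working session

There is one attempt and no reset: what is moved stays moved. The work goes in short steps, each a Python script; the robot and the scene stay as the last script left them, time stands still between calls to the robot, and variables do not carry over. Pictures are saved under pics/ and viewed, at most 10 in all, crops included, and the job is handed in when it is done.

```bash
ls; mkdir -p pics; python3 - <<'E'
from plant import ctrl, vision
import cv2
for n in ("scene","top"):
    cv2.imwrite(f"pics/{n}0.png",vision.grab_frame(n)[:,:,::-1]); c=vision.calibration(n); print(n,c["intrinsics"].tolist(),c["cam_to_world"].round(4).tolist())
print(ctrl.get_t(),ctrl.get_ee_rot())
E
```

```text
pics
scene [[439.77859455894736, 0.0, 314.7077237754745], [0.0, 439.77859455894736, 233.22485660310358], [0.0, 0.0, 1.0]] [[-0.2138, 0.691, -0.6905, 1.2157], [0.9766, 0.135, -0.1673, 0.1701], [-0.0224, -0.7101, -0.7037, 0.7885], [0.0, 0.0, 0.0, 1.0]]
top [[573.827809240621, 0.0, 322.67713849476553], [0.0, 573.827809240621, 240.81761872788502], [0.0, 0.0, 1.0]] [[-0.0046, -0.9887, 0.1496, 0.4021], [-0.9999, 0.0064, 0.0112, 0.0208], [-0.0121, -0.1495, -0.9887, 1.219], [0.0, 0.0, 0.0, 1.0]]
0.1 [ 2.23918967e-01  9.74607169e-01 -1.05866166e-03 -2.02064819e-04]
```

View pics/scene0.png

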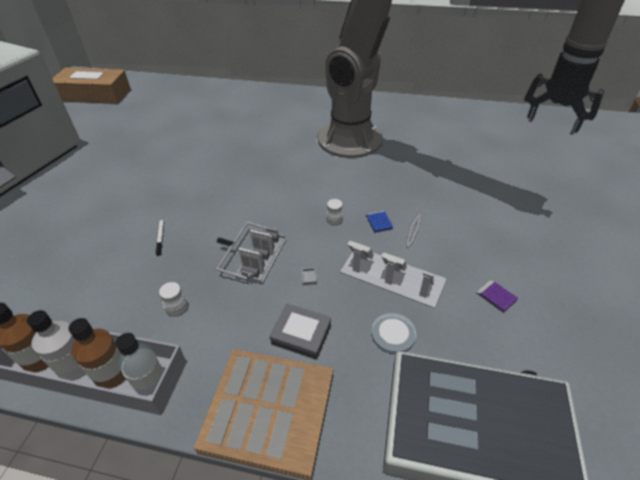

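View pics/top0.png

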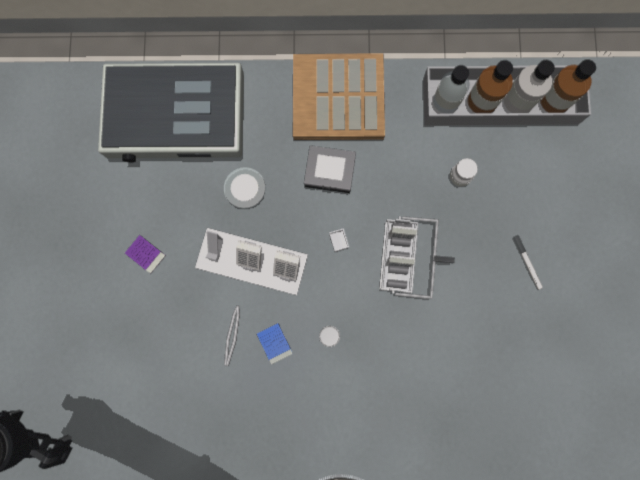

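The scene shows the stand at scene (395,275), top (251,262). White cassettes sit on its middle backrest, top (248,255), and right backrest, top (287,267); the left backrest (213,245) is empty. The rack is at top (409,258), with its bail lying to the right and the tab at (445,261).

Candidates for the cassettes to load:
- **White, on the stand:** top (248,255) and (287,267). These are the ones meant, being white and leaning on the stand.
- **Blue (274,342) and purple (145,253):** lying flat on the bench. These are the excluded look-alikes.
- **White, in the rack:** near (402,232) and (400,260). These stay.

I'll confirm this in one enlarged crop.

```bash
cat > h.py <<'E'
import numpy as np, cv2
from plant import ctrl, vision
from scipy.spatial.transform import Rotation as R
def ray(cal,uv):
    K=cal["intrinsics"];T=np.array(cal["cam_to_world"])
    d=T[:3,:3]@np.linalg.inv(K)@np.array([uv[0],uv[1],1.]); return T[:3,3],d
def onplane(cal,uv,z):
    o,d=ray(cal,uv); return (o+d*(z-o[2])/d[2])
def proj(cal,p):
    T=np.array(cal["cam_to_world"]); q=T[:3,:3].T@(np.array(p)-T[:3,3]); q=cal["intrinsics"]@q; return q[:2]/q[2]
E
python3 - <<'E'
from h import *
im=cv2.imread("pics/top0.png"); c=vision.calibration("top")
a=cv2.resize(im[205:315,185:315],None,fx=3,fy=3,interpolation=cv2.INTER_CUBIC)
b=cv2.resize(im[205:315,372:462],None,fx=4.4,fy=4.4,interpolation=cv2.INTER_CUBIC)
a=cv2.copyMakeBorder(a,0,b.shape[0]-a.shape[0],0,0,0)
cv2.imwrite("pics/c1.png",np.hstack([a,b]))
g=im.min(axis=2); 
m=((g>140)*255).astype(np.uint8)
cs,_=cv2.findContours(m,cv2.RETR_EXTERNAL,2)
for k in cs:
    if cv2.contourArea(k)>25:
        x,y,w,h=cv2.boundingRect(k)
        if 180<x+w/2<470 and 160<y+h/2<360:
            print((x,y,w,h),cv2.contourArea(k)); 
            P=np.array([onplane(c,p[0],0.004)[:2] for p in k],np.float32); print(cv2.minAreaRect(P*1000))
E
```

```text
(270, 350, 22, 15) 100.5
((343.2050476074219, 123.43365478515625), (10.13235092163086, 48.93415832519531), 25.99002456665039)
(319, 326, 21, 21) 302.0
((384.8594665527344, 22.31584358215332), (41.792442321777344, 41.22139358520508), 89.73465728759766)
(224, 306, 15, 59) 333.5
((387.6440734863281, 225.94305419921875), (18.379837036132812, 122.27054595947266), 76.8427505493164)
(396, 290, 37, 8) 26.5
((469.4052429199219, -157.99020385742188), (14.457026481628418, 76.41490173339844), 4.447646141052246)
(329, 228, 21, 23) 289.5
((589.4924926757812, -0.0454864501953125), (43.70604705810547, 34.08714294433594), 15.77834701538086)
(195, 228, 113, 68) 4369.5
((543.5846557617188, 187.49075317382812), (227.45606994628906, 91.33199310302734), 74.6554183959961)
(380, 216, 58, 77) 1799.0
((555.1295776367188, -148.26992797851562), (112.3949966430664, 165.80313110351562), 83.70984649658203)
(224, 167, 41, 40) 1229.0
((706.8651123046875, 205.40377807617188), (87.59455108642578, 87.09894561767578), 89.58851623535156)
(457, 158, 21, 20) 315.0
((745.3652954101562, -280.34814453125), (43.414215087890625, 43.09175491333008), 87.7370834350586)
(314, 154, 32, 27) 653.5
((748.7973022460938, 18.618934631347656), (64.04988861083984, 54.129066467285156), 81.2007827758789)
```

View pics/c1.png

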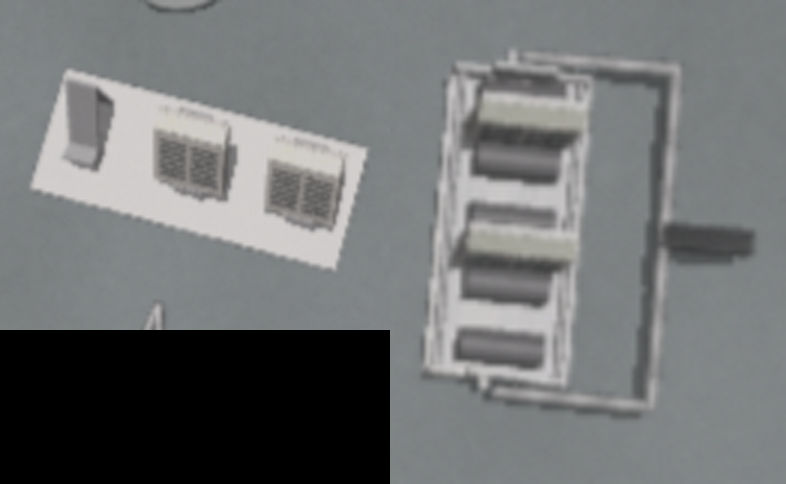

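The crop confirms it. The white cassettes stand at crop (190,155) and (305,185) on the middle and right backrests. The rack's cassettes are in slots +45 and -15, leaving +15 (crop y≈188) and -45 (crop y≈317) empty. Next come close wrist views and reach checks.

```bash
cat >> h.py <<'E'
def orient(yaw,tilt=0,flip=False):
    r=R.from_euler('z',yaw)*R.from_euler('y',tilt)*R.from_matrix(np.diag([-1.,1,-1]))
    if flip: r=r*R.from_euler('z',np.pi)
    return r.as_quat()
def wray(cal,uv):
    K=np.array(cal["intrinsics"]);T=np.array(cal["cam_to_world"])
    x=(uv[0]-K[0,2]);y=(uv[1]-K[1,2]);r=np.hypot(x,y)+1e-9;th=r/K[0,0]
    return T[:3,3],T[:3,:3]@np.array([np.sin(th)*x/r,np.sin(th)*y/r,np.cos(th)])
def wplane(cal,uv,z):
    o,d=wray(cal,uv); return o+d*(z-o[2])/d[2]
def wproj(cal,p):
    T=np.array(cal["cam_to_world"]);K=np.array(cal["intrinsics"]);q=T[:3,:3].T@(np.array(p)-T[:3,3])
    r=np.hypot(q[0],q[1]);th=np.arctan2(r,q[2]);return np.array([K[0,2],K[1,2]])+K[0,0]*th*q[:2]/r
E
python3 - <<'E'
from h import *
c=vision.calibration("top")
# rack plate corners from crop
P=[onplane(c,(372+x/4.4,205+y/4.4),0.008)[:2]*1000 for x,y in [(455,65),(592,75),(567,383),(425,373)]]
print(np.round(P,1)); ctr=np.mean(P,0); print(ctr)
P=np.array(P);ax=(P[0]+P[1]-P[2]-P[3])/2; ry=np.arctan2(ax[1],ax[0]); print("rack yaw",np.degrees(ry),np.linalg.norm(ax))
sy=np.radians(-15.35); 
for t in (30,20,10,0):
  for f in (0,1):
    for y0 in (0,-.08):
      p=np.array([.5436,.1875,0])+R.from_euler('z',sy).apply([0.01+.035*np.sin(np.pi/6),y0,.055+.03])
      print("stand",t,f,y0,[ctrl.solve_ik(p+[0,0,h],orient(sy,np.radians(t),f)) is not None for h in (-.045,0,.1)])
for t in (0,-10,-20,-30):
  for f in (0,1):
    for x0 in (.015,-.045):
      p=np.array([*ctr/1000,.04])+R.from_euler('z',ry).apply([x0,0,0]); print("rack",t,f,x0,[ctrl.solve_ik(p+[0,0,h],orient(ry,np.radians(t),f)) is not None for h in (0,.1)])
print(ctrl.solve_ik([.5,.19,.25],orient(sy,0,0)),ctrl.solve_ik([.5,.19,.25],orient(sy,0,1)))
# look at stand from in front
q=orient(sy,0,0)
ctrl.movep([.53,.16,.27],q); cw=vision.calibration("wrist"); cv2.imwrite("pics/w1.png",vision.grab_frame("wrist")[:,:,::-1])
print(cw["intrinsics"],np.round(cw["cam_to_world"],3),ctrl.get_tcp_pos(),ctrl.get_t())
import pickle; pickle.dump(cw,open("w1.pkl","wb"))
E
```

```text
[[ 628.8 -292.4]
 [ 623.4 -358.5]
 [ 474.3 -338.8]
 [ 479.4 -271.5]]
[ 551.46639109 -315.32964316]
rack yaw -7.7413446063078535 150.66187531786377
stand 30 0 0 [True, True, True]
stand 30 0 -0.08 [True, True, True]
stand 30 1 0 [True, True, True]
stand 30 1 -0.08 [True, True, True]
stand 20 0 0 [True, True, True]
stand 20 0 -0.08 [True, True, True]
stand 20 1 0 [True, True, True]
stand 20 1 -0.08 [True, True, True]
stand 10 0 0 [True, True, True]
stand 10 0 -0.08 [True, True, True]
stand 10 1 0 [True, True, True]
stand 10 1 -0.08 [True, True, True]
stand 0 0 0 [True, True, True]
stand 0 0 -0.08 [True, True, True]
stand 0 1 0 [True, True, True]
stand 0 1 -0.08 [True, True, True]
rack 0 0 0.015 [True, True]
rack 0 0 -0.045 [True, True]
rack 0 1 0.015 [True, True]
rack 0 1 -0.045 [True, True]
rack -10 0 0.015 [True, True]
rack -10 0 -0.045 [True, True]
rack -10 1 0.015 [True, True]
rack -10 1 -0.045 [True, True]
rack -20 0 0.015 [True, True]
rack -20 0 -0.045 [True, True]
rack -20 1 0.015 [True, True]
rack -20 1 -0.045 [True, True]
rack -30 0 0.015 [True, True]
rack -30 0 -0.045 [True, True]
rack -30 1 0.015 [True, True]
rack -30 1 -0.045 [True, True]
[-0.58751602  0.25802016  0.24822346  1.45878838 -0.0633354   1.43263499
  0.96443071] [-0.87323415  0.28564574  0.62874064  1.46953694 -0.16792116  1.44069485
 -2.08075433]
[[371.64829954   0.         314.93604845]
 [  0.         371.64829954 240.09561897]
 [  0.           0.           1.        ]] [[ 0.261  0.92   0.293  0.454]
 [ 0.965 -0.249 -0.079  0.182]
 [ 0.001  0.304 -0.953  0.448]
 [ 0.     0.     0.     1.   ]] [0.52922035 0.16199537 0.269628  ] 1.8
```

View pics/w1.png

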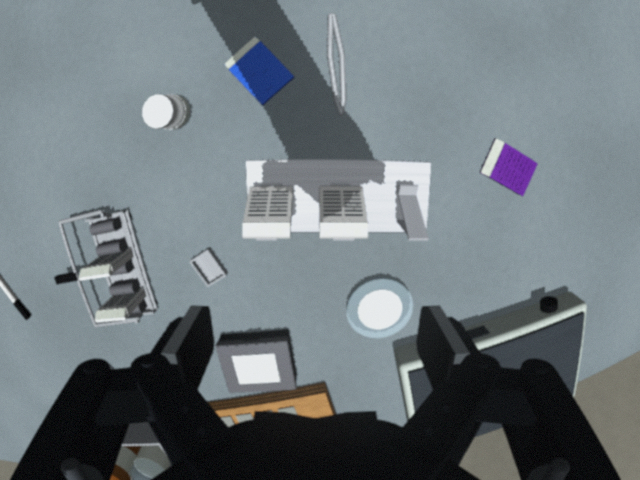

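Wrist view: the cassettes' label ends are at (267,230) and (344,229), with back top edges near row 238. The empty backrest is at (410,215), and the rack is on the left with gaps at slots +15 and -45.

```bash
python3 - <<'E'
from h import *
import pickle
cw=pickle.load(open("w1.pkl","rb")); g=cv2.imread("pics/w1.png").min(axis=2).astype(float)
print(g[228:244,256].astype(int),g[228:244,344].astype(int),g[228:244,305].astype(int)); 
for r in (235,236): print(g[r,238:298].astype(int),g[r,314:374].astype(int))
S=R.from_euler('z',np.radians(-15.35)); ct=vision.calibration("top")
for n,L,Rr,tl,tr in (("right",(243,238.5),(291.5,238.5),(278,135),(346,152)),("mid",(320,238),(368,238),(160,104),(232,116))):
    a=wplane(cw,L,.0823);b=wplane(cw,Rr,.0823); m=(a+b)/2
    print(n,"wrist",np.round(1000*(m-S.apply([.0227,0,0])),1),"len",np.linalg.norm(a-b), "yaw",np.degrees(np.arctan2(*(b-a)[[1,0]]))-90)
    a=onplane(ct,(185+tl[0]/3,205+tl[1]/3),.0823);b=onplane(ct,(185+tr[0]/3,205+tr[1]/3),.0823);m=(a+b)/2
    print("   top",np.round(1000*(m-S.apply([.0227,0,0])),1),np.linalg.norm(a-b), "yaw",np.degrees(np.arctan2(*(a-b)[[1,0]]))-90)
for y in (0,-.08): print("nominal y",np.array([543.6,187.5,0])+1000*S.apply([0,y,0]))
# stand plate in wrist
P=np.array([wplane(cw,u,.004) for u in ((247,161),(431,164),(428,233),(243,232))]);print(P*1000,P.mean(0))
E
```

```text
[231 231 231 230 230 230 231 229 221 203 186 166 153 139 133 135] [231 232 230 232 230 230 230 228 221 204 193 178 158 141 133 137] [224 223 215 193 144 128 129 132 127 132 134 133 140 131 136 133]
[140 136 137 152 188 218 228 229 230 229 229 228 229 229 229 228 229 228
 229 228 228 229 228 227 228 227 228 229 228 229 229 228 229 229 230 227
 228 228 227 228 229 228 228 229 230 229 229 228 229 230 228 203 152 130
 124 132 134 132 132 131] [136 132 132 133 139 169 210 229 229 229 228 229 230 228 229 228 228 228
 229 228 228 227 229 230 228 229 228 230 228 228 228 228 228 229 228 228
 227 229 228 228 229 228 228 229 227 229 229 228 228 228 227 229 222 201
 166 139 133 135 131 132]
[135 135 137 150 182 209 218 220 219 220 218 218 220 219 219 220 220 220
 221 218 218 218 220 219 217 221 219 221 220 218 220 220 222 220 220 222
 221 220 220 219 219 220 218 219 221 218 220 221 219 217 214 194 148 133
 125 131 130 134 129 133] [134 132 129 130 136 170 208 220 221 219 220 221 221 218 219 219 217 221
 218 218 218 220 218 220 220 218 221 221 220 217 221 219 222 220 222 220
 218 220 216 218 219 222 220 221 219 218 218 220 221 219 221 219 216 193
 160 141 131 134 135 130]
right wrist [530.  110.5  82.3] len 0.05090533235849945 yaw -15.181401992537431
   top [528.4 107.2  82.3] 0.046868838025291466 yaw -14.453723051455214
mid wrist [550.3 187.6  82.3] len 0.049850257716017636 yaw -15.141659536390293
   top [551.5 184.9  82.3] 0.04906966940160473 yaw -9.88514176356965
nominal y [543.6 187.5   0. ]
nominal y [522.42282524 110.35385772   0.        ]
[[472.78536758  92.66822649   4.        ]
 [533.05972897 309.11665071   4.        ]
 [619.39249881 288.34035361   4.        ]
 [556.55541267  60.74872862   4.        ]] [0.54544825 0.18771849 0.004     ]
```

```bash
cat >> h.py <<'E'
SY=np.radians(-15.3)
def pick(cx,cy):
    C=R.from_euler('z',SY)*R.from_euler('y',np.pi/6); c=C.apply([0,0,1]); q=orient(SY,np.pi/6)
    p=np.array([cx,cy,.055])-.004*c
    ctrl.grip(.78); ctrl.movep(p+.09*c,q)
    s=ctrl.move_l(p,.12,f_stop=12); print("approach stop",s,ctrl.get_t())
    ctrl.grip(0,40); print("width",ctrl.get_width(),"F",ctrl.get_grasp_force(),ctrl.get_tcp_pos()-p,ctrl.get_contact_force())
    ctrl.move_l(p+[0,0,.09],.15); print("held",ctrl.get_width(),ctrl.get_grasp_force(),ctrl.get_t())
E
python3 - <<'E'
from h import *
import pickle
pick(.551,.187)
ry=np.radians(-7.7)
p=np.array([.5515,-.3153,0])+R.from_euler('z',ry).apply([-.02,0,0])
ctrl.movep([p[0]-.02,p[1]+.0,.24],orient(ry)); ctrl.pause(.3)
cw=vision.calibration("wrist"); cv2.imwrite("pics/w2.png",vision.grab_frame("wrist")[:,:,::-1]); pickle.dump((cw,ctrl.get_tcp_pos(),ctrl.get_ee_rot()),open("w2.pkl","wb")); print(ctrl.get_t(),ctrl.get_width(),ctrl.get_tcp_pos())
E
```

```text
approach stop False 3.7667
width 0.0006676229556018389 F 10.439777104184031 [ 0.00346889 -0.00720514  0.00608506] [  3.49302846 -10.28281086  21.09260011]
held 0.0009218298020290387 0.0 5.1583
7.35 -0.0017447783478345153 [ 0.5119489  -0.3122612   0.23983608]
```

View pics/w2.png

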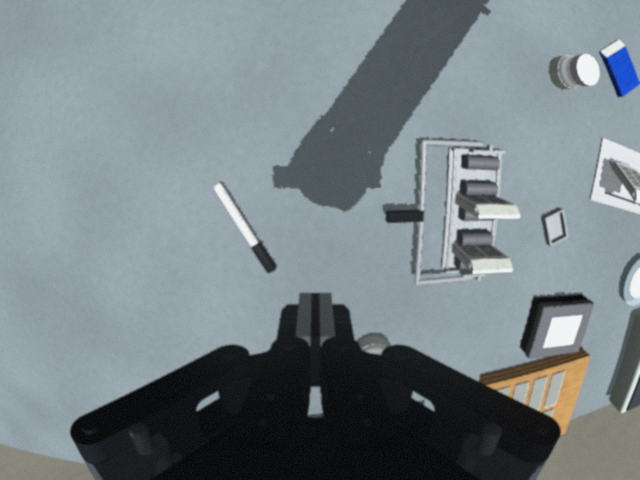

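The grasp missed: the fingers shut at width 0. I also see that my rack centre was wrong, because I forgot the 390 px offset of the second crop panel. I'll look at the stand now.

```bash
python3 - <<'E'
from h import *
t=vision.grab_frame("top")[:,:,::-1]; s=vision.grab_frame("scene")[:,:,::-1]
cv2.imwrite("pics/top2.png",t);cv2.imwrite("pics/scene2.png",s)
a=cv2.resize(t[205:315,185:315],(390,330),interpolation=cv2.INTER_CUBIC);b=cv2.resize(s[225:315,335:455],(400,300),interpolation=cv2.INTER_CUBIC)
b=cv2.copyMakeBorder(b,0,30,0,0,0);cv2.imwrite("pics/c2.png",np.hstack([a,b]))
E
```

```text
(no output)
```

View pics/c2.png

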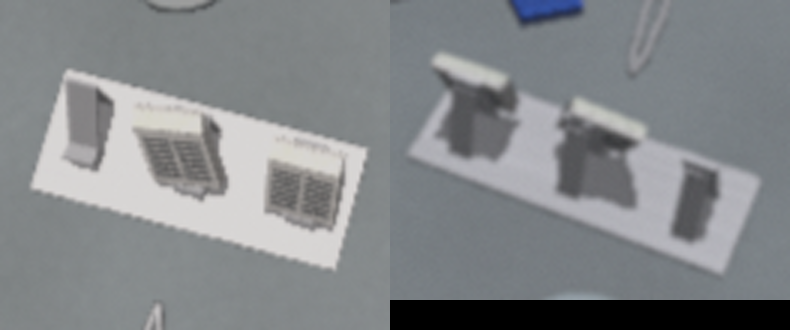

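The middle cassette has twisted on its backrest, with its label end swung toward +y, but it is still on the ledge. The right one is untouched. Before another try I'll check predicted points against the scene view, and get the rack and wrist data right.

```bash
python3 - <<'E'
from h import *
import pickle
cs,ct=vision.calibration("scene"),vision.calibration("top")
C=R.from_euler('z',SY)*R.from_euler('y',np.pi/6)
for y in (.025,-.025):
    X=np.array([.5295,.1095,.055])+C.apply([.006,y,.035]); print("right back-top: scene",proj(cs,X),"top",proj(ct,X), "in crop",(proj(ct,X)-[185,205])*3)
# triangulate the measured back-top corners wrist/top/scene: ray closest points
cw=pickle.load(open("w1.pkl","rb"))
def tri(rays):
    A=np.zeros((3,3));b=np.zeros(3)
    for o,d in rays:
        d=d/np.linalg.norm(d);M=np.eye(3)-np.outer(d,d);A+=M;b+=M@o
    X=np.linalg.solve(A,b); return X,[np.linalg.norm((np.eye(3)-np.outer(d,d)/(d@d))@(X-o)) for o,d in rays]
for w,s,t in (((242,238.5),(347.6,241.5),(346,152)),((290,238.5),(372.5,250.5),(278,135))):pass
for w,s,t in (((242,238.5),(347.6,241.5),(346,152)),((290,238.5),(372.5,250.5),(278,135))):
    print("tri",tri([wray(cw,w),ray(cs,s)]),tri([wray(cw,w),ray(ct,(185+t[0]/3,205+t[1]/3))]))
# rack plate, fixed offset
P=np.array([onplane(ct,(372+(x-390)/4.4,205+y/4.4),0.008)[:2]*1000 for x,y in [(455,65),(592,75),(567,383),(425,373)]])
ax=(P[0]+P[1]-P[2]-P[3])/2; print(P,P.mean(0),np.degrees(np.arctan2(ax[1],ax[0])),np.linalg.norm(ax))
w2,_,_=pickle.load(open("w2.pkl","rb"))
for u in ((446,149),(503,151),(497,265),(442,272)): print(wplane(w2,u,.008)*1000)
E
```

```text
right back-top: scene [367.46664369 252.17487639] top [275.78979454 249.08889033] in crop [272.36938363 132.26667098]
right back-top: scene [346.57293214 244.79449147] top [299.86806398 255.48670956] in crop [344.60419194 151.46012869]
tri (array([0.54273398, 0.08121435, 0.09100405]), [np.float64(0.00012643103717847076), np.float64(0.00012643103717840525)]) (array([0.54479124, 0.07860522, 0.08162428]), [np.float64(0.00029392307127474866), np.float64(0.00029392307127483654)])
tri (array([0.55639247, 0.13333978, 0.08913816]), [np.float64(0.004734471565432541), np.float64(0.004734471565432581)]) (array([0.55871019, 0.12551081, 0.07462529]), [np.float64(0.0017949154498259324), np.float64(0.0017949154498258888)])
[[ 630.11014098 -103.0460768 ]
 [ 624.70473083 -169.50875993]
 [ 475.25059853 -153.19608869]
 [ 480.38531125  -85.52538751]] [ 552.6126954  -127.81907823] -6.452017499361184 150.5429736066313
[ 476.22274462 -156.51099263    8.        ]
[483.50369145 -81.6189783    8.        ]
[629.16123687 -90.13218295   8.        ]
[ 626.72920883 -167.80493604    8.        ]
```

```bash
python3 - <<'E'
from h import *
C=R.from_euler('z',SY)*R.from_euler('y',np.pi/6); c=C.apply([0,0,1]); q=orient(SY,np.pi/6)
p=np.array([.5295,.1095,.055])-.004*c
ctrl.grip(.78); print("w",ctrl.get_width())
ctrl.movep(p+.09*c,q); a=vision.grab_frame("wrist"); print(ctrl.get_tcp_pos()-p-.09*c)
s=ctrl.move_l(p+.02*c,.12,f_stop=10); b=vision.grab_frame("wrist"); d=vision.grab_frame("scene");e=vision.grab_frame("top"); print(s,ctrl.get_tcp_pos()-p-.02*c,ctrl.get_contact_force(),ctrl.get_width(),ctrl.get_t())
f=lambda i:cv2.resize(i,(400,300),interpolation=cv2.INTER_AREA)
z=lambda i,x,y:cv2.resize(i[y:y+120,x:x+160],(400,300),interpolation=cv2.INTER_CUBIC)
cv2.imwrite("pics/m1.png",np.vstack([np.hstack([z(a,160,180),b[150:450,110:510]]),np.hstack([z(d,310,190),z(e,190,200)])])[:,:,::-1])
E
```

```text
w 0.7825069991532947
[ 0.00045046 -0.00220983  0.00085869]
False [ 0.00105045 -0.00043846  0.00076898] [-0.48994232  0.07924041  0.03364521] 0.7824813418750065 10.6083
```

View pics/m1.png

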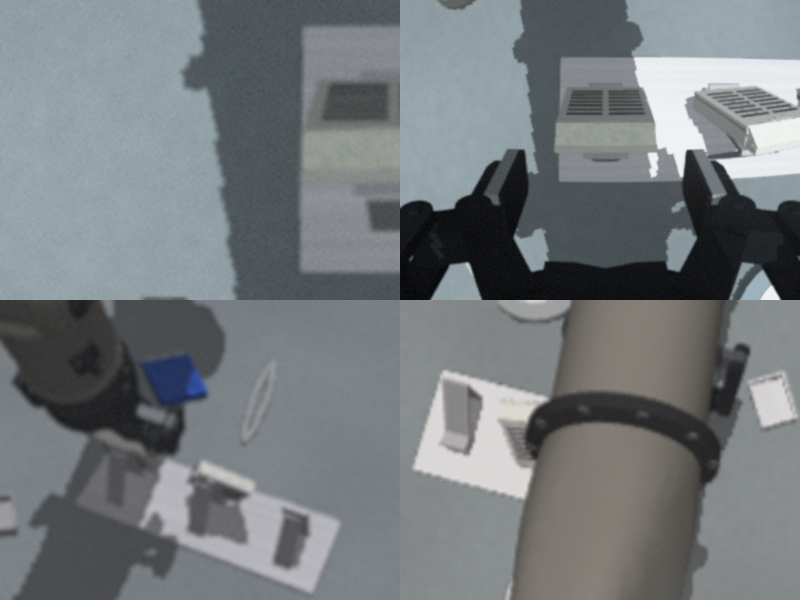

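The view at 20 mm above the grasp shows the cassette centred between the fingers laterally, at montage (606,130), with the fingertips level with the label end. I'll compare that with the projected tool axis to find the depth offset.

```bash
python3 - <<'E'
from h import *
c=vision.calibration("wrist"); T=R.from_quat(ctrl.get_ee_rot()); t=ctrl.get_tcp_pos()
for zz in (0,-.008,-.019,.02): print("tool z",zz,wproj(c,t+T.apply([0,0,zz])), "finger edge x=+-11,y=.033",wproj(c,t+T.apply([.011,.033,zz])),wproj(c,t+T.apply([-.011,.033,zz])))
C=R.from_euler('z',SY)*R.from_euler('y',np.pi/6)
print("cam in tool",T.inv().apply(np.array(c["cam_to_world"])[:3,3]-t),T.inv().apply(np.array(c["cam_to_world"])[:3,2]))
for n,v in (("backtop",(.006,0,.035)),("paper top",(.002,0,.035)),("paper low",(-.006,0,.025)),("plain front",(-.006,0,-.035)),("L",(-.006,.025,.025)),("R",(-.006,-.025,.025))):
    print(n,wproj(c,np.array([.5295,.1095,.055])+C.apply(v)))
E
```

```text
tool z 0 [315.03043392 279.2918089 ] finger edge x=+-11,y=.033 [378.82381885 259.4936291 ] [376.22996576 297.5813614 ]
tool z -0.008 [315.02953501 285.6928043 ] finger edge x=+-11,y=.033 [381.38920558 265.17614866] [378.51605964 304.42171415]
tool z -0.019 [315.02814152 295.34895316] finger edge x=+-11,y=.033 [385.24836584 273.76786326] [381.9219801  314.67206223]
tool z 0.02 [315.03234064 265.21993191] finger edge x=+-11,y=.033 [373.16373318 247.03612897] [371.12551199 282.42061927]
cam in tool [ 7.85165860e-02 -4.41067391e-05 -1.78119401e-01] [-3.04790636e-01 -9.64017297e-05  9.52419371e-01]
backtop [315.34058637 304.25015184]
paper top [315.34866976 296.90855394]
paper low [315.3390515  273.50924185]
plain front [315.22459803 237.29898263]
L [365.34206104 273.32449314]
R [265.31631482 273.29075211]
```

The cassette projects exactly where it is seen, but the fingertips appear about 30 mm farther back than the stated TCP. That would explain slipping off the label end. I'll test it physically by lowering the shut fingers onto free bench with a force stop.

```bash
python3 - <<'E'
from h import *
C=R.from_euler('z',SY)*R.from_euler('y',np.pi/6); c=C.apply([0,0,1])
ctrl.move_l(ctrl.get_tcp_pos()+.07*c,.25)
ctrl.movep([.48,0,.05],orient(SY)); ctrl.grip(0); 
f0=ctrl.get_contact_force()
try:
    s=ctrl.move_l([.48,0,-.035],.06,f_stop=6)
except ctrl.Unreachable as e:
    print("unr",e); s=ctrl.move_l([.48,0,0.001],.06,f_stop=6)
print(s,ctrl.get_tcp_pos(),ctrl.get_contact_force()-f0,ctrl.get_width())
ctrl.move_l([.48,0,.08],.2); print(ctrl.get_t())
E
```

```text
True [ 4.79757742e-01 -4.33292366e-05 -3.47692737e-02] [-0.42374211  0.36951855  5.61425531] -0.0007679970446139751
14.7333
```

The true fingertip sits about 34 mm short of the reported TCP, which explains the miss. I'll correct for it and pick the right cassette.

```bash
cat >> h.py <<'E'
L=.034
def pick(cx,cy,roll=0,op=.72):
    """roll: rotation of the cassette about its thickness (x) axis"""
    C=R.from_euler('z',SY)*R.from_euler('y',np.pi/6)*R.from_euler('x',roll); c=C.apply([0,0,1])
    q=(C*R.from_matrix(np.diag([-1.,1,-1]))).as_quat()
    p=np.array([cx,cy,.055])-(.004+L)*c
    ctrl.grip(op); ctrl.movep(p+.06*c,q)
    s=ctrl.move_l(p,.12,f_stop=10); print("approach stop",s,ctrl.get_tcp_pos()-p,ctrl.get_t())
    ctrl.grip(0,40); print("width",ctrl.get_width(),"F",ctrl.get_grasp_force(),ctrl.get_tcp_pos()-p)
    ctrl.move_l(p+[0,0,.09],.2); print("held",ctrl.get_width(),ctrl.get_grasp_force(),ctrl.get_t())
E
python3 - <<'E'
from h import *
import pickle
pick(.5295,.1095)
if ctrl.get_width()>.4:
    ry=np.radians(-6.5)
    p=np.array([.5526,-.1278,.18])+R.from_euler('z',ry).apply([-.045,0,0])
    ctrl.movep(p,orient(ry)); ctrl.pause(.2)
    cw=vision.calibration("wrist"); cv2.imwrite("pics/w3.png",vision.grab_frame("wrist")[:,:,::-1]); pickle.dump((cw,ctrl.get_tcp_pos(),ctrl.get_ee_rot()),open("w3.pkl","wb")); print(ctrl.get_t(),ctrl.get_width(),ctrl.get_tcp_pos()-p)
    t=vision.grab_frame("top");cv2.imwrite("pics/top3.png",t[:,:,::-1])
E
```

```text
approach stop False [ 0.0005741  -0.00019935  0.00140306] 16.7333
width 0.5780056533722653 F 42.19853460788727 [ 0.00120333 -0.00041038  0.00144707]
held 0.5809447861859025 41.64249300956726 17.5833
18.8 0.578784591501896 [ 0.00056097  0.00139549 -0.00091613]
```

View pics/w3.png

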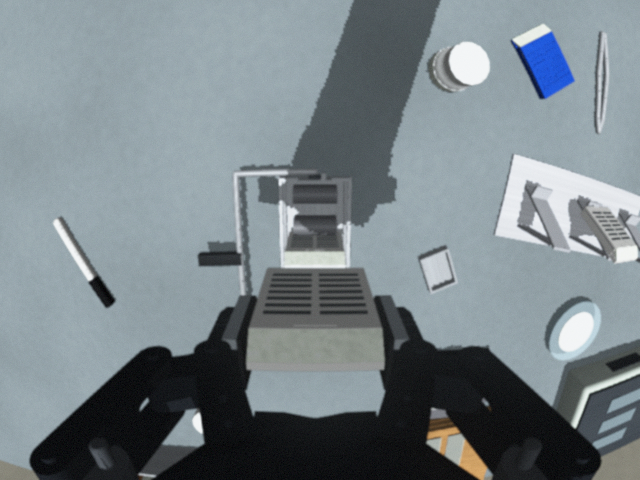

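The first cassette is held square and upright. Below it the -45 slot is open, between ribs at (315,193) and (316,223), with the loaded cassette's label at (317,257). I'll refine the rack pose from the ribs and the plate.

```bash
python3 - <<'E'
from h import *
import pickle
cw,tp,tr=pickle.load(open("w3.pkl","rb")); g=cv2.imread("pics/w3.png").min(axis=2).astype(int)
print("col315 rows170-265",g[170:265,315]); print("row193",g[193,275:360]); print("row223",g[223,275:360])
ry=np.radians(-6.5); inv=R.from_euler('z',-ry)
f=lambda P: inv.apply(P-np.array([.5526,-.1278,0]))*1000
# predicted rib/plate rows
for x in (-60,-30): print(x,[wproj(cw,np.array([.5526,-.1278,0])+R.from_euler('z',ry).apply([x/1000+dx,0,z])).round(1) for dx,z in ((-.00775,.023),(0,.031),(.00775,.023))])
print("plate near edge pred",wproj(cw,np.array([.5526,-.1278,0])+R.from_euler('z',ry).apply([-.075,0,.008])))
t=cv2.imread("pics/top0.png").min(axis=2).astype(int); ct=vision.calibration("top")
m=np.zeros(t.shape,np.uint8); m[212:295,382:424]=(t[212:295,382:424]<115)*255
n,_,st,ce=cv2.connectedComponentsWithStats(m)
for i in range(1,n):
    if st[i,4]>20: print(st[i],ce[i].round(1),f(onplane(ct,ce[i],.028)).round(1))
E
```

```text
col315 rows170-265 [102 109 108  88  72  52  42  49  49  69  92 106 113 102  76  57  52  53
  60  64  61  66  66  78  81  79  77  75  67  64  62  57  64  82 100 115
 112 110 111 111 110 113 114 109 100  70  51  49  54  55  61  63  63  71
  69  79  80  83  77  75  67  73  80  86  76  84  92  94  93  90  96  95
  96  94  92  95  93  98 108 120 139 166 198 207 211 209 209 216 213 212
 213 216 214 214 225]
row193 [ 81  78  86  87 109 117 112 108 105 107 104 106 109 113 113 110 106  94
  79  76  76  74  77  74  80  74  80  81  80  76  78  78  78  77  79  78
  75  75  79  76  78  81  74  80  79  77  79  78  82  80  76  76  76  78
  77  80  75  78  77  74  80  79  93 103 112 112 110 105  99  99 103 106
 103 110 111 107  98  84  77  82  79  80  77  79  79]
row223 [147 143 148 149 179 223 229 207 189 191 194 185 202 222 228 227 230 210
 170 123 109 111 112 110 103  95  83  75  68  70  68  69  69  68  69  67
  65  69  68  67  71  71  68  68  71  69  73  71  67  67  67  66  69  69
  69  68  71  65  69  64  73  81  97 114 132 152 158 141 113 109 123 155
 197 211 198 157 124 109 104  96  85  84  85  83  81]
-60 [array([312.9, 185.9]), array([312.9, 195.9]), array([312.9, 202.6])]
-30 [array([312.9, 217.9]), array([312.8, 228.3]), array([312.8, 233.9])]
plate near edge pred [313.05816927 175.84501888]
[391 221  21   6  78] [401.2 223.2] [66.3  4.1 28. ]
[415 220   9   5  22] [420.  221.8] [ 73.3 -35.   28. ]
[388 230  27  17 230] [399.9 238.6] [33.1  4.  28. ]
[390 251  19   4  34] [398.6 252.8] [ 2.9  4.  28. ]
[386 258  26  17 196] [397.4 266.9] [-26.9   3.9  28. ]
[387 280  20   9  97] [396.  284.1] [-62.8   3.4  28. ]
```

```bash
python3 - <<'E'
from h import *
import pickle
from scipy.optimize import least_squares
cw,tp,tr=pickle.load(open("w3.pkl","rb")); T=R.from_quat(tr); g=cv2.imread("pics/w3.png").min(axis=2).astype(int)
print(g[262:274,316],g[320:334,316],g[364:376,316])
pts=[(.006,-.035),(.006,.025),(-.006,.035)]  # tool x=+ toward camera (cassette -x), along-cassette z ; back-top
rows=[268,327,370]
def pred(v):
    x0,z0,th=v; out=[]
    for a,b in pts:
        X=x0+a*np.cos(th)+b*np.sin(th); Z=z0-(b*np.cos(th)-a*np.sin(th))
        out.append(wproj(cw,tp+T.apply([X,0,Z]))[1])
    return np.array(out)
print(pred([0,-.038,0]))
s=least_squares(lambda v:pred(v)-rows,[0,-.038,0],x_scale=[.001,.001,.01]); print(s.x*[1000,1000,57.3],s.cost)
s=least_squares(lambda v:pred([v[0],v[1],0])-rows,[0,-.038],x_scale=[.001,.001]); print(s.x*1000,s.cost)
E
```

```text
[215 217 224 233 235 212 153 109  95  97  96  98] [ 96  97  94  96 107 111 109 109 118 136 136 136 136 140] [150 147 148 150 146 149 145 141 144 147 146 149]
[270.26895847 333.11484014 375.97259905]
[  1.71844685 -37.50247795   1.17687124] 8.077935669463161e-27
[ -0.09736447 -34.07147482] 0.4887445758344757
```

```bash
cat >> h.py <<'E'
RY=np.radians(-6.5); RC=np.array([.5526,-.1278,0])+R.from_euler('z',RY).apply([.0008,.002,0])
def rk(x,y,z): return RC+R.from_euler('z',RY).apply([x,y,z])
def insert(x,dx=0,dy=0):
    q=orient(RY); f0=ctrl.get_contact_force()
    ctrl.move_l(rk(x+dx,dy,.045),.15,rotation=q)
    s=ctrl.move_l(rk(x+dx,dy,.000),.06,f_stop=8)
    p=ctrl.get_tcp_pos(); print("insert stop",s,"z",p[2],"rackxy",R.from_euler('z',-RY).apply(p-RC)*1000,"F",ctrl.get_contact_force()-f0,"T",ctrl.get_torque(),ctrl.get_t(),ctrl.get_width())
E
python3 - <<'E'
from h import *
insert(-.045)
E
```

```text
insert stop True z 0.006572231420204626 rackxy [-4.53556692e+01  3.51786934e-04  6.57223142e+00] F [ 0.48534761 -0.08905099  3.98379484] T [-0.080046    0.04171228  0.04054175] 20.5167 0.5787937974546662
```

It stopped at z = 6.6 mm, which matches sitting on the slot floor. I'll release, retreat, and look at the rack and the twisted cassette.

```bash
python3 - <<'E'
from h import *
import pickle
ctrl.grip(.74); p=ctrl.get_tcp_pos(); ctrl.move_l(p+[0,0,.09],.15)
ctrl.movep([.53,.16,.235],orient(SY)); ctrl.pause(.2)
cw=vision.calibration("wrist"); w=vision.grab_frame("wrist"); pickle.dump((cw,ctrl.get_tcp_pos(),ctrl.get_ee_rot()),open("w4.pkl","wb"))
t=vision.grab_frame("top"); cv2.imwrite("pics/w4.png",w[:,:,::-1]); cv2.imwrite("pics/top4.png",t[:,:,::-1]); print(ctrl.get_t())
C=R.from_euler('z',SY)*R.from_euler('y',np.pi/6); u=wproj(cw,np.array([.551,.187,.055]))
x,y=int(u[0])-66,int(u[1])-60; print(x,y)
a=cv2.resize(w[y:y+120,x:x+133],(532,480),interpolation=cv2.INTER_CUBIC)
b=cv2.resize(t[205:310,375:430],(251,480),interpolation=cv2.INTER_CUBIC)
cv2.imwrite("pics/m4.png",np.hstack([a,b])[:,:,::-1])
E
```

```text
23.05
282 157
```

View pics/m4.png

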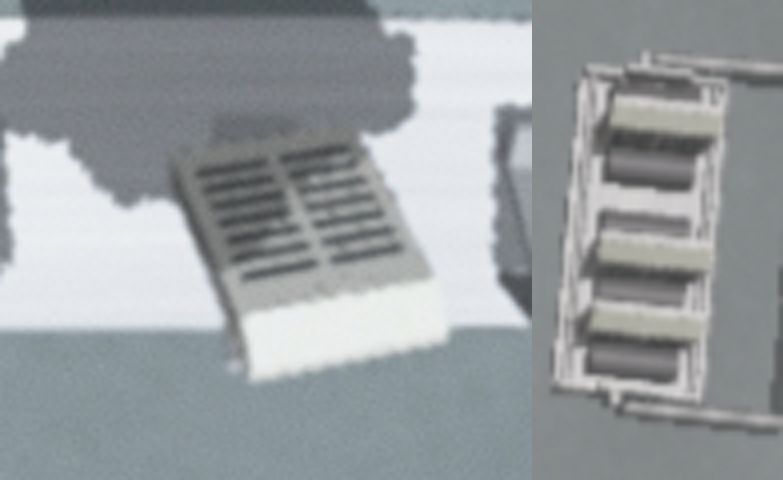

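The right panel shows the first cassette standing in slot -45, in line with the loaded ones. The left panel shows the twisted cassette, with front-face corners at crop (178,162), (358,135), (432,278) and (242,312). I'll intersect those with the backrest plane.

```bash
python3 - <<'E'
from h import *
import pickle
cw,_,_=pickle.load(open("w4.pkl","rb")); C=R.from_euler('z',SY)*R.from_euler('y',np.pi/6); c0=np.array([.551,.187,.055]); n=C.apply([1,0,0])
def hit(u,off):
    o,d=wray(cw,(282+u[0]/4,157+u[1]/4)); P=o+d*(((c0+off*n-o)@n)/(d@n)); return C.inv().apply(P-c0)[1:]*1000
A=[hit(u,-.006) for u in ((178,162),(358,135),(432,278),(242,312))]; B=[hit(u,.006) for u in ((250,382),(450,340))]
print(np.round(A,1),np.round(B,1))
pl,pr,sr,sl=A; ax=(sl+sr-pl-pr)/2; e1=pr-pl;e2=sr-sl;e3=B[1]-B[0]
print("len",np.linalg.norm(ax),"axis ang",np.degrees(np.arctan2(ax[0],ax[1])),[np.degrees(np.arctan2(-e[1],e[0])) for e in (e1,e2,e3)],[np.linalg.norm(e) for e in (e1,e2,e3)])
u=ax/np.linalg.norm(ax); print("centre(y,z)",(pl+pr)/2+35*u,(sl+sr)/2-25*u,(B[0]+B[1])/2-35*u)
E
```

```text
[[-21.6 -23.3]
 [ 26.2 -34.5]
 [ 38.5  18.3]
 [ -8.   29.4]] [[-6.  40.5]
 [43.4 27.5]]
len 54.36732629132801 axis ang 13.797780566948212 [np.float64(13.180954811052233), np.float64(13.454353621128142), np.float64(14.725095706777614)] [np.float64(49.16515512272744), np.float64(47.76108344670278), np.float64(51.14099778888196)]
centre(y,z) [10.63744586  5.04939567] [ 9.29407662 -0.42073889] [10.36174433  0.03358768]
```

```bash
python3 - <<'E'
from h import *
import pickle
C=R.from_euler('z',SY)*R.from_euler('y',np.pi/6); c=np.array([.551,.187,.055])+C.apply([0,.010,.0])
pick(c[0],c[1],np.radians(-13.8))
if ctrl.get_width()>.4:
    ctrl.movep(rk(.015,0,.15),orient(RY)); ctrl.pause(.2)
    cw=vision.calibration("wrist"); cv2.imwrite("pics/w5.png",vision.grab_frame("wrist")[:,:,::-1]); pickle.dump((cw,ctrl.get_tcp_pos(),ctrl.get_ee_rot()),open("w5.pkl","wb"))
    g=cv2.imread("pics/w5.png"); t=vision.grab_frame("top"); cv2.imwrite("pics/top5.png",t[:,:,::-1])
    cv2.imwrite("pics/m5.png",g[120:440,120:520]); print(ctrl.get_t(),ctrl.get_width())
E
```

```text
approach stop False [-0.00026446  0.00168546  0.00332137] 24.7167
width 0.576786007053835 F 41.88378472812474 [ 0.00013462 -0.00265769  0.00485817]
held 0.5780585468994415 41.23614862561226 25.5667
27.1167 0.5789371195836128
```

View pics/m5.png

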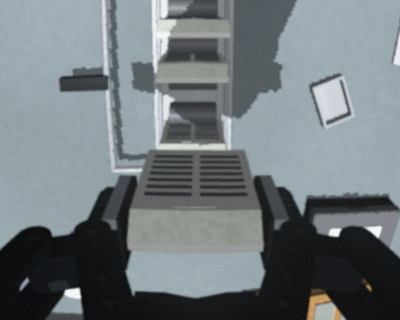

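The held cassette is upright, with plain edge at crop row 150 and back top at row 250, as in the first grasp. Labels of slots -45, -15 and 45 show at (195,28), (192,70) and (193,147), and the gap at +15 is free. Now I'll insert.

```bash
python3 - <<'E'
from h import *
insert(.015)
E
```

```text
insert stop True z 0.007992097815803574 rackxy [14.6893773   1.2070641   7.99209782] F [0.05816724 0.43244113 2.75302223] T [ 0.2016816  -0.05852077  0.0385361 ] 28.5667 0.5811631210707016
```

```bash
python3 - <<'E'
from h import *
for n in ("w3","w5"):
    g=cv2.imread(f"pics/{n}.png").min(axis=2).astype(int)
    print(n,"back-top", [ [int(370-8+np.argmax(np.abs(np.diff(cv2.GaussianBlur(g.astype(np.float32),(5,5),0)[362:380,x]))))] for x in (265,290,316,340,365)],
     "slant",[int(318+np.argmax(np.diff(cv2.GaussianBlur(g.astype(np.float32),(5,5),0)[318:338,x]))) for x in (265,290,316,340,365)])
    print(" plain rows, cols 285/316/345", [g[260:280,x].tolist() for x in (285,316,345)])
    print(" sides row 290",g[290,245:275].tolist(),g[290,358:392].tolist())
E
```

```text
w3 back-top [[362], [363], [363], [363], [371]] slant [327, 327, 328, 327, 327]
 plain rows, cols 285/316/345 [[212, 212, 215, 217, 215, 225, 228, 203, 145, 111, 97, 95, 88, 76, 49, 58, 81, 89, 74, 51], [212, 215, 215, 217, 224, 233, 235, 212, 153, 109, 95, 97, 96, 98, 97, 101, 97, 99, 96, 97], [184, 187, 184, 187, 194, 213, 212, 178, 136, 107, 98, 94, 89, 70, 55, 58, 85, 89, 78, 56]]
 sides row 290 [127, 112, 105, 87, 78, 79, 84, 105, 135, 146, 145, 145, 148, 145, 127, 113, 97, 95, 95, 95, 101, 96, 92, 80, 71, 61, 64, 65, 65, 62] [55, 55, 58, 64, 82, 93, 96, 97, 95, 98, 101, 100, 115, 134, 145, 150, 149, 147, 151, 147, 150, 148, 148, 147, 149, 151, 148, 153, 152, 148, 153, 146, 149, 151]
w5 back-top [[362], [364], [364], [364], [363]] slant [328, 329, 330, 329, 329]
 plain rows, cols 285/316/345 [[99, 101, 107, 148, 196, 215, 220, 221, 207, 176, 130, 103, 102, 94, 86, 62, 53, 67, 84, 90], [102, 106, 122, 152, 196, 215, 217, 213, 202, 177, 133, 103, 101, 100, 98, 97, 100, 97, 94, 99], [168, 157, 149, 156, 177, 185, 185, 186, 187, 166, 138, 112, 98, 99, 92, 76, 55, 58, 79, 86]]
 sides row 290 [219, 218, 221, 222, 229, 226, 228, 228, 229, 227, 225, 218, 221, 222, 219, 213, 187, 145, 108, 98, 97, 101, 99, 101, 97, 95, 90, 90, 90, 90] [90, 95, 93, 93, 99, 99, 97, 100, 101, 100, 102, 105, 127, 144, 151, 156, 154, 153, 153, 155, 154, 152, 154, 151, 153, 155, 153, 153, 152, 153, 154, 153, 155, 154]
```

The images suggest this cassette sits 2–3 mm deeper in the fingers, so z = 8 mm could well be seated. I'll release it, then touch the tops of both inserted cassettes with shut fingers to compare and seat them.

```bash
python3 - <<'E'
from h import *
ctrl.grip(.74); p=ctrl.get_tcp_pos(); ctrl.move_l(p+[0,0,.085],.2); ctrl.grip(0)
for x in (.015,-.045):
    ctrl.move_l(rk(x,0,.065),.15,rotation=orient(RY)); ctrl.pause(.1)
    s=ctrl.move_l(rk(x,0,.034),.04,f_stop=6); print(x,s,ctrl.get_tcp_pos()[2],ctrl.get_contact_force(),ctrl.get_t())
    ctrl.move_l(rk(x,0,.07),.2)
E
```

```text
0.015 True 0.043193778337302965 [-0.29021648  0.26396824  6.18751389] 31.0583
-0.045 True 0.04315551556327363 [-1.07721943  0.01823021  6.23632914] 32.5667
```

Both tops read the same height (43.2 mm, expected 44), so both cassettes are fully down. Next is the bail angle, from the black tab in the top and wrist views, and reach along the arc.

```bash
cat >> h.py <<'E'
def tab(th,r=.1,x=0): return rk(x,-r*np.sin(th),.02+r*np.cos(th))
E
python3 - <<'E'
from h import *
import pickle
ct=vision.calibration("top"); cw,_,_=pickle.load(open("w3.pkl","rb")); cw5,_,_=pickle.load(open("w5.pkl","rb"))
def blob(fn,x0,x1,y0,y1):
    g=cv2.imread(fn).max(axis=2); m=np.zeros(g.shape,np.uint8); m[y0:y1,x0:x1]=(g[y0:y1,x0:x1]<60)*255
    n,_,st,ce=cv2.connectedComponentsWithStats(m); i=1+np.argmax(st[1:,4]); return st[i].tolist(),ce[i].round(1)
print("top",blob("pics/top0.png",425,470,245,275)); print("w3",blob("pics/w3.png",190,245,240,275)); print("w5",blob("pics/w5.png",170,230,190,215))
for th in (1.2,1.3,1.4,1.48):
    print(th,"top",*[proj(ct,tab(th,r)).round(1) for r in (.075,.113)],"w3",*[wproj(cw,tab(th,r)).round(1) for r in (.075,.113)],"w5",*[wproj(cw5,tab(th,r)).round(1) for r in (.075,.113)])
for f in (0,1):
  for a in (1,-1):
    print(f,a,[ctrl.solve_ik(tab(t)-[0,0,.046],orient(RY+a*np.pi/2,0,f)) is not None for t in (1.45,.7,0,-.05)], ctrl.solve_ik(tab(1.3)-[0,0,.046],orient(RY+a*np.pi/2,0,f)))
print(ctrl.get_joint_positions())
E
```

```text
Traceback (most recent call last):
ValueError: attempt to get argmax of an empty sequence
```

```bash
python3 - <<'E'
from h import *
import pickle
ct=vision.calibration("top"); cw,_,_=pickle.load(open("w3.pkl","rb")); cw5,_,_=pickle.load(open("w5.pkl","rb"))
def blob(fn,x0,x1,y0,y1):
    g=cv2.imread(fn).max(axis=2); m=np.zeros(g.shape,np.uint8); m[y0:y1,x0:x1]=(g[y0:y1,x0:x1]<80)*255
    n,_,st,ce=cv2.connectedComponentsWithStats(m)
    return [(st[i].tolist(),ce[i].round(1)) for i in range(1,n) if st[i,4]>20]
print("top",blob("pics/top0.png",425,470,245,275)); print("w3",blob("pics/w3.png",190,245,240,275)); print("w5",blob("pics/w5.png",170,230,190,215))
for th in (1.2,1.3,1.4,1.48):
    print(th,"top",*[proj(ct,tab(th,r)).round(1) for r in (.075,.113)],"w3",*[wproj(cw,tab(th,r)).round(1) for r in (.071,.113)],"w5",*[wproj(cw5,tab(th,r)).round(1) for r in (.071,.113)])
for f in (0,1):
  for a in (1,-1):
    print(f,a,[ctrl.solve_ik(tab(t)-[0,0,.046],orient(RY+a*np.pi/2,0,f)) is not None for t in (1.45,.7,0,-.05)], ctrl.solve_ik(tab(1.3)-[0,0,.046],orient(RY+a*np.pi/2,0,f)))
print(ctrl.get_joint_positions())
E
```

```text
top [([435, 256, 19, 8, 102], array([443.3, 259.6]))]
w3 [([199, 250, 42, 16, 557], array([219.3, 257.9]))]
w5 [([180, 194, 47, 17, 679], array([203.4, 202.2]))]
1.2 top [434.6 256.4] [453.3 257.4] w3 [242.3 265.1] [196.8 270.6] w5 [228.7 206.6] [176.1 211.7]
1.3 top [435.1 256.9] [453.9 258.2] w3 [241.2 262.4] [196.5 266.1] w5 [227.9 204.8] [176.6 208.6]
1.4 top [435.2 257.4] [453.9 259. ] w3 [241.  259.8] [197.4 261.8] w5 [228.  203.1] [178.5 205.7]
1.48 top [435.1 257.8] [453.6 259.5] w3 [241.3 257.7] [199.  258.5] w5 [228.6 201.7] [180.8 203.4]
0 1 [True, True, True, True] [ 0.84254255  0.67704284 -0.71692186  1.63298431  0.50277383  1.02418453
  2.99552069]
0 -1 [True, True, True, True] [-0.3394856   0.841454    1.12034599  1.68121292 -0.81981841  1.16356207
  0.89137371]
1 1 [True, True, True, True] [-0.3394856   0.841454    1.12034599  1.68121292 -0.81981841  1.16356207
  0.89137371]
1 -1 [True, True, True, True] [ 0.84254255  0.67704284 -0.71692186  1.63298431  0.50277383  1.02418453
  2.99552069]
[-0.44450719  0.47570803  0.87090745  1.78867178 -0.41149891  1.06875855
  2.03199762]
```

Both wrist views agree: the tab's centre and its end give θ≈1.47. Now pinch the tab and swing the bail up.

```bash
python3 - <<'E'
from h import *
q=orient(RY-np.pi/2); G=np.array([0,0,.046])
ctrl.move_l(ctrl.get_tcp_pos()+[0,0,.05],.2); ctrl.movep(tab(1.47)-G+[0,0,.075],q); ctrl.grip(.45)
s=ctrl.move_l(tab(1.47)-G,.12,f_stop=8); print("down",s,ctrl.get_t())
ctrl.grip(0,25); print("w",ctrl.get_width()*85,ctrl.get_grasp_force())
if ctrl.get_width()>.08:
    for th in np.linspace(1.47,0,9)[1:]:
        s=ctrl.move_l(tab(th)-G,.1,f_stop=15)
        if s: break
    print("th",th,s,ctrl.get_width()*85,ctrl.get_tcp_pos()-tab(th)+G,ctrl.get_contact_force(),ctrl.get_t())
E
```

```text
down False 35.5333
w 11.203497178855613 29.10691738128662
th 0.0 False 10.802548237712358 [-0.00028052 -0.00028681  0.00093885] [-3.75233094 -1.14924443  7.16969357] 38.55
```

```bash
python3 - <<'E'
from h import *
G=np.array([0,0,.046]); f0=ctrl.get_contact_force()
s=ctrl.move_l(tab(-.1)-G,.03,f_stop=6); p=ctrl.get_tcp_pos()
print(s,R.from_euler('z',-RY).apply(p-tab(0)+G)*1000,ctrl.get_contact_force()-f0,ctrl.get_t())
ctrl.grip(.3); ctrl.move_l(ctrl.get_tcp_pos()+[0,0,.1],.15)
ctrl.movej([-1.161,.311,.014,1.512,-.004,1.319,-.027])
t=vision.grab_frame("top");s=vision.grab_frame("scene"); cv2.imwrite("pics/top6.png",t[:,:,::-1]); cv2.imwrite("pics/scene6.png",s[:,:,::-1])
ct=vision.calibration("top"); g=t.max(axis=2); m=np.zeros(g.shape,np.uint8); m[235:275,375:460]=(g[235:275,375:460]<75)*255
n,_,st,ce=cv2.connectedComponentsWithStats(m); print([(st[i].tolist(),ce[i].round(1)) for i in range(1,n) if st[i,4]>8])
for th in (0,.1,.2): print(th,proj(ct,tab(th,.113)).round(1),proj(ct,tab(th,.075)).round(1))
# changes elsewhere
d=cv2.absdiff(cv2.imread("pics/top0.png"),t[:,:,::-1].copy()).max(axis=2); m=(d>40).astype(np.uint8)
n,_,st,ce=cv2.connectedComponentsWithStats(m); print("changed",[st[i].tolist() for i in range(1,n) if st[i,4]>15],ctrl.get_t())
# cassette label tops (scene) : bright strips at predicted top positions
for x in (-.045,-.015,.015,.045):
    P=proj(ct,rk(x+.004,.012,.078)); print(x,P.round(1),g[int(round(P[1])),int(round(P[0]))])
E
```

```text
False [-0.26914527  8.7445374   0.54171517] [-0.29735524 -0.19237119 -1.30588025] 39.0333
[([392, 235, 12, 4, 26], array([397.5, 236. ])), ([408, 236, 4, 3, 9], array([409.3, 236.8])), ([401, 246, 10, 8, 53], array([405.5, 249.9])), ([391, 248, 8, 4, 16], array([394.6, 249.4])), ([391, 264, 8, 2, 11], array([394.9, 264.4]))]
0 [406.1 246.9] [403.5 249.6]
0.1 [411.9 247.6] [407.3 250. ]
0.2 [417.6 248.3] [411.  250.5]
changed [[401, 212, 6, 9, 21], [419, 221, 16, 5, 27], [430, 230, 5, 49, 71], [386, 240, 27, 14, 235], [245, 243, 14, 11, 105], [236, 248, 11, 19, 157], [253, 248, 11, 24, 133], [282, 253, 13, 10, 94], [434, 256, 20, 9, 138], [273, 258, 11, 19, 144], [285, 259, 15, 23, 136], [248, 263, 6, 4, 18], [384, 270, 24, 11, 157], [403, 276, 7, 6, 28], [62, 395, 8, 15, 42], [13, 410, 59, 59, 977], [38, 439, 5, 6, 22], [49, 444, 5, 4, 19]] 42.6833
-0.045 [394.6 270.4] 121
-0.015 [396.  255.5] 175
0.015 [397.3 240.8] 187
0.045 [398.7 226.2] 170
```

The image puts the tab at (405,250), which is upright to within a few hundredths of a radian, but the force stop never tripped. To be sure the bail is on its stop, I'll push the tab gently toward it with shut fingers.

```bash
python3 - <<'E'
from h import *
q=orient(RY-np.pi/2); ctrl.movep(rk(0,-.05,.15),q); ctrl.grip(0); ctrl.move_l(rk(0,-.05,.075),.2); ctrl.pause(.2)
f0=ctrl.get_contact_force(); s=ctrl.move_l(rk(0,.004,.075),.045,f_stop=4)
print(s,R.from_euler('z',-RY).apply(ctrl.get_tcp_pos()-RC)*1000,ctrl.get_contact_force()-f0,ctrl.get_t())
E
```

```text
True [ -0.2468593  -16.43412962  74.62563638] [ 0.03720838 -0.17273203 -0.27358166] 47.175
```

It met more than 4 N at y = -16.4 mm, where an upright tab's face is predicted, so the bail is against its stop. I'll retreat and hand in.

```bash
python3 - <<'E'
from h import *
ctrl.move_l(rk(0,-.045,.075),.2); ctrl.move_l(rk(0,-.045,.17),.2); print(ctrl.get_t()); print(ctrl.finish_job())
E
```

```text
48.0917
the job is handed in; nothing more can be done
None
```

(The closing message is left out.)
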